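Put the finger plane away behind the sliding door

TASK

Put the small wooden plane away in the tool case: slide the dark rear door all the way behind its pale neighbour, set the plane down gently on its sole on the cork floor of the bay that this uncovers, let go of it, then slide the dark door fully shut again. The pale door must be fully shut at the end too, and the cork sanding block, glue jar and brush must stay where they are.

Things in the scene. Friction and masses are not known exactly. Their poses are not given: they have to be found in the camera images.
- case: pale wooden tool case fixed on the bench, 240 (x) by 490 (y) mm. Origin: centre of its underside; y left along the door tracks, x away from the robot at yaw 0. Sloping top, 80 mm high in front, 130 at the back (0.2 rad), closed by two 245 mm bypass doors: dark rear door (lower track) over the left (+y) bay, pale front door (upper track, its top 118 mm above the bench at x = 0) over the right.
- bay (a point): centre of the uncovered part of the left bay's level cork floor, 30 mm above the bench, 130 mm left (+y) of the case's middle. Bay inside: 220 (x) by 230 (y) mm. With the rear door fully open the opening spans 65 to 235 mm left of the case's middle and all 220 mm in x. The shut door leaves 50 mm or more above the floor. Axes as the case's.
- rear_door (a joint): slide of the dark rear door in m: 0 = fully shut (at the left end), 0.170 = fully open, behind (under) the pale door; grows to the right (-y of the case). Starts shut or up to 50 mm ajar. It stays where it is left and takes about 2 to 3 N to slide; stops at both ends.
- rear_door_pull (a point): centre of the dark door's brass pull: an upright bar 50 mm along case x, 14 mm thick along case y, 40 mm high, square to the sloping door (leaning 0.2 rad towards case -x), 22 mm from the door's left edge. The point is half-way up, 20 mm above the door's surface, and moves with it; door fully open, it is 33 mm left of the pale door's edge. Axes: the door's (y along the tracks).
- front_door (a joint): slide of the pale front door in m: 0 = fully shut (at the right end), 0.170 = open, over the rear door; grows to the left. Starts shut.
- plane_mid (a point): small dark wooden finger plane lying on its sole on the bench left of the case: body 100 (x) by 34 (y) by 30 (z) mm, 42 mm over its iron and wedge, which rise from the middle of its top. About 0.2 to 0.35 kg. The point is the centre of the body, 15 mm above its sole; x along its length, z up when it stands on its sole.
- sanding_block_mid (a point): cork sanding block, 85 by 45 by 26 mm, on the bench left of the case (it may have changed places with the plane). Its centre. Leave it alone.
- glue_jar_mid (a point): glue jar with black cap, 64 mm across, 75 mm high, behind on the left. Its centre. Leave it alone.
- brush: flat brush lying on the bench, left, between robot and plane. Origin on its underside. Leave it alone.
Things that resemble listed ones, but are neither listed nor needed, are in the scene too. What is shaped like the part that bears plane_mid but orange, red or turquoise is not meant.

How it is judged:
By the outcome, as a careful person would: the job done as asked, in the order asked, and still so for the second after the job is handed in, with the robot touching nothing.
It also fails if it takes over 64 s, if anything falls off the work surface, if the arm or the gripper's body presses on something with over 40 N, if the wrist force passes 120 N, or if a joint passes its speed limit or range.

ROBOT

A 6-joint arm with a two-finger parallel gripper is mounted at the origin on the work surface. World frame = base frame: x ahead of the robot, y to its left, z up, the work surface at z = 0. Lengths are in m, angles in rad, forces in N, time in s.
With the tool pointing down it reaches from about 0.375 to 0.975 m from the base axis. Payload 3.8 kg.
Tool frame: the origin (TCP) lies at the very end of the fingers, on their centre line; the grasp point (between the pads) lies 19 mm behind it; z points along the fingers, y is the direction in which the jaws open and shut (so a half turn about z gives the same grasp; the last joint's range is limited). The gripper opens to 85 mm and grips with 20 to 120 N. Pads are 22 mm wide; open, the fingers measure 114 mm over their backs; the gripper's body (76 mm by 85 mm) begins 54 mm behind the grasp point. The pads swing forward as they close: fully open they stand 13 mm farther back than shut.
Start: joints at [1.297, 0.264, 1.604, -0, 1.274, -0.037], TCP at [0.158, 0.656, 0.231] pointing down, gripper open.
Joint ranges: [-2.63, 2.63], [-0.94, 2.18], [0.31, 2.57], [-1.31, 4.45], [0, 2.66], [-2.55, 2.55]. Speed limits (rad/s): [2.57, 2.57, 3.14, 3.14, 3.14, 3.14].

INTERFACE

Orientations are given as a rotation vector (axis times angle).
In Python, from workcell import read_state, read_camera, camera_info, finish_job gives the robot as it stands. The module is installed in compiled form; this text tells all that it offers.
- The arm moves only by the tool play_rows, never from a script. Its argument "motion" is a list of rows, each a list of 5 numbers: the shift along the tool's x, y, z in units of 1000 mm (1.0 is 1000 mm), then the turn about the tool's z in units of 2 pi rad (1.0 is 2 pi rad), then the finger opening in mm, from 0 to 85.4. A call has 1 to 5 rows; each row shifts and turns the commanded pose from where the row before left it, along the tool's axes as they then stand; what a row does not reach is not made up. A row lasts 1/8 s, in which the tool goes at most 62.5 mm and 10.7 degrees, less where a joint would pass 70% of its speed; a pose out of reach is approached as far as the arm can. A call with a number of a shift or a turn outside -1 to 1 is refused whole. A call with a gripper value outside its range is refused whole. The fingers move at their own pace and stop on an object; "squeeze" is the grip in N (left out, the last holds). Time passes only in rows, so rows that do not move let the fingers close. It gives the time, the measured TCP pose, the force and the opening at its end, in the units of the state.
- read_state(): the state, without advancing time (a new reading comes with each control period).
- read_camera(name): name is "scene" or "top"; returns the picture (420x560x3 uint8, red, green, blue); there is no depth.
- camera_info(name): a dict with "intrinsics" (3x3 intrinsics, pixels), "pose" (4x4, takes a point from camera to world coordinates). Camera axes: x right, y down, z forward; pixel columns grow to the right and rows downward; lengths in m; the calibration is good to about 2 mm. A picture is of the moment at which its call begins. camera_info takes no time and is no camera call.
- finish_job(): hands the job in, once; it reports no verdict.
The state is a dict: "time": time; "q": joint angles; "joint_vel": joint speeds; "joint_torque": joint torques, N m; "tool_pos": TCP position; "tcp_rot": TCP orientation; "wrist_force": force on the tool from outside, world axes, zero at the start; "torque": the same for the moment, N m; "width": opening from 0.0 (shut) to 1.0 (fully open).
Only numpy, scipy, OpenCV 4.12 (cv2) and the standard library are available. Lean on these libraries where they do the work, as an engineer would, in place of code of your own. Each camera call takes 0.05 s, during which the arm holds its last target. There are 200 camera calls.

## Working session

There is one attempt and no reset: what is moved stays moved. The work goes in short steps, Python scripts to look and compute and a tool call to move; the robot and the scene stay as the last step left them, time stands still between calls to the robot, and variables do not carry over. Pictures are saved under pics/ and viewed, about 8 in all and at most 12, crops included, and the job is handed in when it is done.

Besides the shell and the picture viewer there is one more tool, called after ">>>" in YAML: its name, and indented under it one key for each argument. play_rows: Moves the arm, as the interface text tells. Shifts and turns lie within -1 to 1; 1 stands for 1000 mm of shift or 2 pi rad of turn. Its arguments: {"type":"object","properties":{"motion":{"type":"array","items":{"type":"array","items":{"type":"number"}}},"squeeze":{"type":"number"}},"required":["motion"]}

```bash
mkdir -p pics
cat > h.py <<'E'
import numpy as np, cv2
from scipy.spatial.transform import Rotation as R
from workcell import read_state, read_camera, camera_info, finish_job
def snap(n,f):
    im=read_camera(n); cv2.imwrite('pics/'+f,im[:,:,::-1]); return im
def ray(n,px):
    c=camera_info(n);K=np.array(c['intrinsics']);T=np.array(c['pose'])
    d=T[:3,:3]@np.linalg.inv(K)@np.array([px[0],px[1],1.]); return T[:3,3],d
def onz(n,px,z):
    o,d=ray(n,px); return o+d*(z-o[2])/d[2]
def proj(n,p):
    c=camera_info(n);K=np.array(c['intrinsics']);T=np.linalg.inv(np.array(c['pose']))
    v=K@(T[:3,:3]@np.array(p)+T[:3,3]); return v[:2]/v[2]
E
python3 - <<'E'
from h import *
a=snap('top','t0.png');b=snap('scene','s0.png')
for n in('top','scene'):
    print(np.round(camera_info(n)['pose'],3),np.round(camera_info(n)['intrinsics'],1))
s=read_state();print(s)
print(R.from_rotvec(s['tcp_rot']).as_matrix().round(3))
E
```

```text
[[ 0.016 -0.997  0.078  0.491]
 [-1.    -0.016  0.008  0.091]
 [-0.007 -0.078 -0.997  1.367]
 [ 0.     0.     0.     1.   ]] [[449.6   0.  280.5]
 [  0.  449.6 207.6]
 [  0.    0.    1. ]]
[[ 0.736  0.585 -0.341  0.999]
 [ 0.677 -0.631  0.379 -0.333]
 [ 0.007 -0.509 -0.86   1.132]
 [ 0.     0.     0.     1.   ]] [[420.    0.  287.1]
 [  0.  420.  216.1]
 [  0.    0.    1. ]]
{'time': 0.1, 'q': array([ 1.29711766e+00,  2.64695278e-01,  1.60524124e+00, -1.50122514e-05,
        1.27371813e+00, -3.68977032e-02]), 'joint_vel': array([ 0.00050114, -0.00214737, -0.00295887,  0.0023553 ,  0.00073451,
       -0.00064235]), 'joint_torque': array([-3.27861144e-04, -5.16700315e+01, -3.68592775e+01, -1.24157036e-04,
        6.27978559e-03, -4.38417942e-06]), 'tool_pos': array([0.15816244, 0.65552171, 0.23007272]), 'tcp_rot': array([-0.37102335, -3.11929819,  0.00320317]), 'wrist_force': array([ 0.57154833,  0.21480422, -0.11801021]), 'torque': array([ 0.00975595, -0.0049201 ,  0.04567205]), 'width': 1.0011967387143812}
[[-0.972  0.235 -0.001]
 [ 0.235  0.972 -0.002]
 [ 0.    -0.002 -1.   ]]
```

View pics/t0.png

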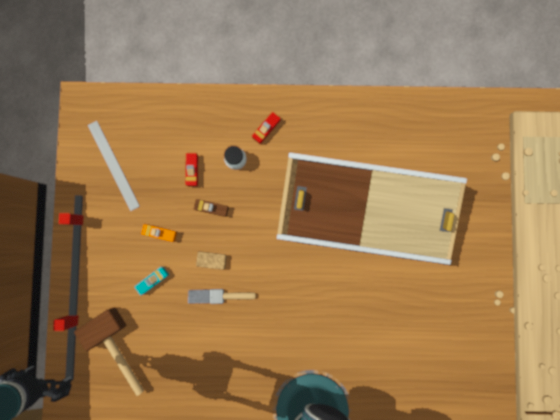

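View pics/s0.png

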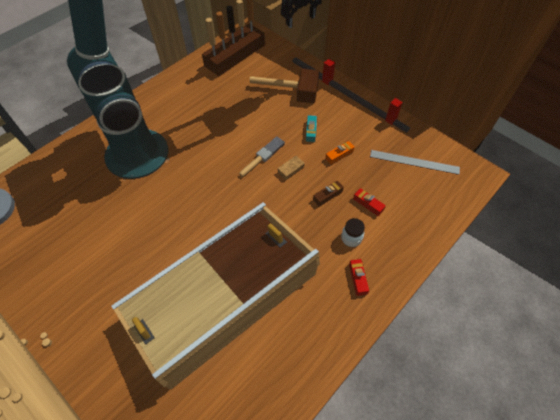

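The top view shows the case with corners at about (290,155), (466,180), (451,263) and (278,238), and the dark door's pull at (300,199). Candidates for the plane in the top view:
- Dark brown at (212,208)
- Orange at (158,233)
- Red at (192,170) and (266,128)
- Turquoise at (151,280)
- Cork block at (210,261)

I choose the dark brown one at (212,208), seen at (328,193) in the scene view, and will check it in a crop.

Run:
```python
from h import *
a=cv2.imread('pics/t0.png');b=cv2.imread('pics/s0.png')
c1=cv2.resize(a[185:235,185:325][:, :],None,fx=5.7,fy=5.7,interpolation=cv2.INTER_CUBIC)[:285,:798]
c2=cv2.resize(b[170:250,240:400],None,fx=3.8,fy=3.8,interpolation=cv2.INTER_CUBIC)
o=np.zeros((600,800,3),np.uint8);o[:c1.shape[0],:c1.shape[1]]=c1;o[290:290+c2.shape[0],:c2.shape[1]]=c2
cv2.imwrite('pics/c0.png',o)
# rim corners
fl,fr=onz('top',(278,238),.08),onz('top',(451,263),.08)
bl,br=onz('top',(290,155),.13),onz('top',(466,180),.13)
print(fl,fr,bl,br); 
print('sizes',np.linalg.norm(fl-fr),np.linalg.norm(bl-br))
d=(fl-fr+bl-br)[:2];yaw=np.arctan2(-d[0],d[1]);print('yaw',yaw,'c',(fl+fr+bl+br)/4)
# white rim mask fit
h=cv2.cvtColor(a,cv2.COLOR_BGR2HSV)
m=((h[:,:,1]<60)&(h[:,:,2]>150)).astype(np.uint8);m[:140]=0;m[280:]=0;m[:,:265]=0;m[:,480:]=0
n,l,st,ce=cv2.connectedComponentsWithStats(m)
for i in range(1,n):
  if st[i,4]>40: 
    ys,xs=np.where(l==i);print(st[i],ce[i],xs.min(),ys[xs==xs.min()],xs.max(),ys[xs==xs.max()])
# dark plane mask (low value brown, vs. bench)
for nm,im,(x0,x1,y0,y1) in(('top',a,(185,240,192,225)),('scene',b,(305,352,172,212))):
  g=im[y0:y1,x0:x1].astype(int)
  mm=(g[:,:,2]<105).astype(np.uint8)
  n,l,st,ce=cv2.connectedComponentsWithStats(mm)
  for i in range(1,n):
    if st[i,4]>15: print(nm,'dark',st[i],ce[i]+[x0,y0])
# brass
for nm,im,(x0,x1,y0,y1) in(('top',a,(285,320,180,220)),('scene',b,(255,295,215,255))):
  hh=cv2.cvtColor(im,cv2.COLOR_BGR2HSV)[y0:y1,x0:x1]
  mm=((hh[:,:,1]>110)&(hh[:,:,2]>120)&(hh[:,:,0]>15)&(hh[:,:,0]<35)).astype(np.uint8)
  n,l,st,ce=cv2.connectedComponentsWithStats(mm)
  for i in range(1,n):
    if st[i,4]>10: print(nm,'brass',st[i],ce[i]+[x0,y0])
```

```text
[0.50348328 0.10739623 0.08      ] [ 0.44077394 -0.38443776  0.08      ] [0.73411346 0.07722364 0.13      ] [ 0.67145976 -0.41029035  0.13      ]
sizes 0.49581562442162935 0.49152353503262364
yaw -0.12731427039215532 c [ 0.58745761 -0.15252706  0.105     ]
[ 288  153  179   31 1039] [378.5226179  167.78055823] 288 [154 155] 466 [179 180 181]
[ 277  234  174   31 1038] [364.90944123 249.03949904] 277 [235 236 237 238] 450 [260 261 262 263]
top dark [27 13  5  7 30] [214.06666667 208.03333333]
top dark [40 15  5  9 29] [227.03448276 210.93103448]
scene dark [  4   9  35  28 373] [325.02144772 195.94101877]
top brass [ 0  0  8 36 88] [287.75  197.875]
top brass [12 10  7 19 97] [299.89690722 198.93814433]
scene brass [ 15   0  25  22 123] [283.47154472 224.4796748 ]
scene brass [13  9 13 11 59] [274.45762712 229.08474576]
```

View pics/c0.png

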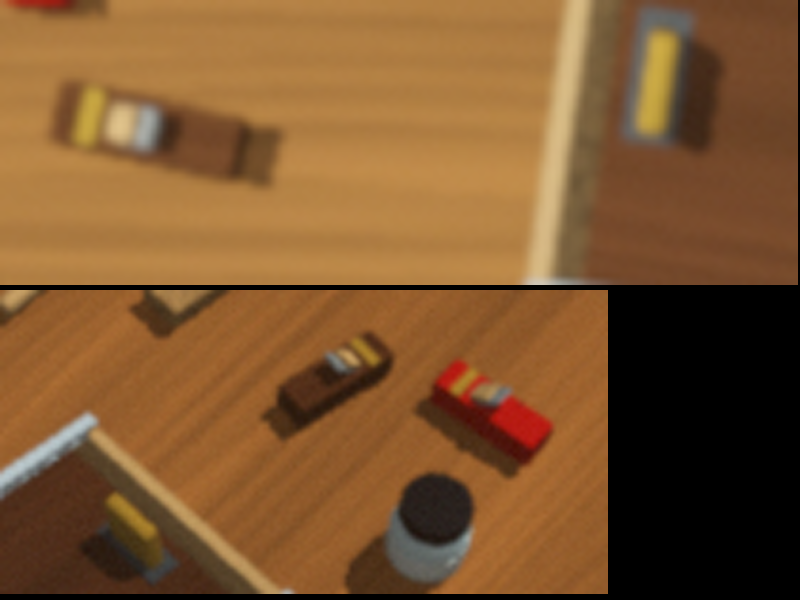

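The crop confirms it: a dark brown plane with a brass band and iron, corners near (196,199), (194,210), (227,216) and (229,206) in the top view. The brass pull's top is at (300,199.5). Next I work out the poses.

```bash
cat >> h.py <<'E'
C=np.array([.5875,-.1525]);YAW=-.127
def case2w(x,y):
    c,s=np.cos(YAW),np.sin(YAW);return C+np.array([c*x-s*y,s*x+c*y])
def w2case(p):
    c,s=np.cos(YAW),np.sin(YAW);d=np.array(p[:2])-C;return np.array([c*d[0]+s*d[1],-s*d[0]+c*d[1]])
def tool(dst,yawy,z):
    """remaining shift in tool axes (mm) & turn needed so tool y lies along world angle yawy"""
    s=read_state();M=R.from_rotvec(s['tcp_rot']).as_matrix()
    d=np.array([dst[0],dst[1],z])-s['tool_pos']
    a=np.arctan2(M[1,1],M[0,1]);t=(yawy-a+np.pi/2)%np.pi-np.pi/2  # world ccw
    # first turn (about tool z = -world z) then shift
    tz=-t;M2=M@R.from_rotvec([0,0,tz]).as_matrix()
    print('pos',s['tool_pos'].round(4),'turn(2pi units)',round(tz/2/np.pi,4),'deg',round(np.degrees(tz),1),'shift before turn',(M.T@d*1000).round(1),'shift after turn',(M2.T@d*1000).round(1),'F',s['wrist_force'].round(1),'w',round(s['width']*85,1),'t',s['time'])
E
python3 - <<'E'
from h import *
f=lambda u,v:((u+.5)/5.7-.5+185,(v+.5)/5.7-.5+185)
p=[onz('top',f(*q),z) for q,z in(((65,82),.03),((50,142),.03),((238,180),.03),((250,118),.03))]
c=sum(p)/4;ax=(p[3]+p[2]-p[0]-p[1])/2
print('plane',c,'len',np.linalg.norm(ax),'wid',np.linalg.norm(p[0]-p[1]),np.linalg.norm(p[2]-p[3]),'axis ang',np.arctan2(ax[1],ax[0]))
print('check scene proj',proj('scene',[c[0],c[1],.015]))
for z in(.12,.145):
  q=onz('top',(300.2,199.5),z);print('pull',q,w2case(q),'scene',proj('scene',q))
print('pale edge/case', w2case(onz('top',(367,208),.118)), 'pull shut',case2w(0,.213),'open',case2w(0,.043),'bay',case2w(0,.13))
for q in [(0,.043,.0)]: pass
tool(case2w(0,.2),YAW+np.pi/2,.2)
E
```

```text
plane [0.59165466 0.30957979 0.03      ] len 0.09997461638873296 wid 0.03242716523070854 0.03307977579861379 axis ang -1.750649748221743
check scene proj [326.89890616 192.79207548]
pull [0.61106445 0.04685712 0.12      ] [-0.00187568  0.20073621] scene [274.0903446  234.05562953]
pull [0.6086476  0.04773616 0.145     ] [-0.0043844   0.20130205] scene [273.47764206 228.89919687]
pale edge/case [0.00123514 0.01345014] pull shut [0.61447834 0.05878457] open [ 0.59294633 -0.10984631] bay [ 0.60396565 -0.02354698]
pos [0.1582 0.6555 0.2301] turn(2pi units) -0.0175 deg -6.3 shift before turn [-585.  -485.9   31. ] shift after turn [-528.2 -547.1   31. ] F [ 0.6  0.2 -0.1] w 85.1 t 0.1
```

>>> play_rows:
  motion:
    - [0,0,0,-0.0175,40]
    - [-0.038,-0.039,0,0,40]
    - [-0.038,-0.039,0,0,40]
    - [-0.038,-0.039,0,0,40]
    - [-0.038,-0.039,0,0,40]
  squeeze: 40

```text
time: 0.72
tool_pos: [0.29, 0.4805, 0.2307]
tcp_rot: [-0.198, -3.135, 0.001]
wrist_force: [1.1, 0.6, 0.7]
width: 0.467
```

>>> play_rows:
  motion:
    - [-0.038,-0.039,0,0,40]
    - [-0.038,-0.039,0,0,40]
    - [-0.038,-0.039,0,0,40]
    - [-0.038,-0.039,0,0,40]
    - [-0.038,-0.039,0,0,40]

```text
time: 1.35
tool_pos: [0.4538, 0.2631, 0.231]
tcp_rot: [-0.199, -3.135, 0.0]
wrist_force: [1.2, 0.3, -1.0]
width: 0.468
```

>>> play_rows:
  motion:
    - [-0.038,-0.039,0,0,40]
    - [-0.038,-0.039,0,0,40]
    - [-0.038,-0.039,0,0,40]
    - [-0.038,-0.039,0,0,40]
    - [0,0,0,0,40]

```text
time: 1.98
tool_pos: [0.5857, 0.0875, 0.2306]
tcp_rot: [-0.206, -3.134, 0.002]
wrist_force: [-0.4, 0.2, -0.8]
width: 0.471
```

```bash
python3 -c "
from h import *
tool((.6108,.047),YAW+np.pi/2,.118)"
```

```text
pos [0.5857 0.0875 0.2306] turn(2pi units) -0.0007 deg -0.3 shift before turn [-30.2 -36.8 112.6] shift after turn [-30.  -36.9 112.6] F [-0.4  0.2 -0.8] w 40.0 t 1.975
```

>>> play_rows:
  motion:
    - [-0.03,-0.037,0,0,40]
    - [0,0,0.03,0,40]
    - [0,0,0.03,0,40]
    - [0,0,0,0,40]

```text
time: 2.48
tool_pos: [0.6061, 0.0509, 0.1677]
tcp_rot: [-0.198, -3.128, 0.001]
wrist_force: [-0.1, -0.4, -0.0]
width: 0.468
```

```bash
python3 -c "
from h import *
tool((.6108,.047),YAW+np.pi/2,.118)
a=snap('top','x.png');b=snap('scene','y.png')
o=np.hstack([cv2.resize(i,None,fx=4,fy=4,interpolation=cv2.INTER_CUBIC) for i in (a[150:270,255:355],b[170:290,220:320])])
cv2.imwrite('pics/c1.png',o[:,:,::-1])"
```

```text
pos [0.6061 0.0509 0.1677] turn(2pi units) 0.0001 deg 0.0 shift before turn [-5.5 -3.2 49.7] shift after turn [-5.5 -3.2 49.7] F [-0.1 -0.4 -0. ] w 39.8 t 2.475
```

View pics/c1.png

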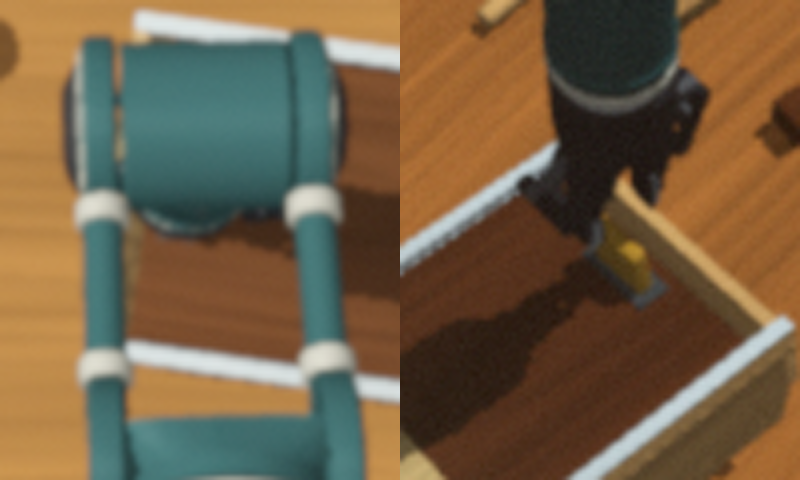

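The scene view shows the open fingers above the pull at about (276,232), with the left finger over the end wall. I'll narrow the opening so that the finger stays inside the wall, then go down.

>>> play_rows:
  motion:
    - [-0.0055,-0.0032,0,0,30]
    - [0,0,0,0,30]
    - [0,0,0.02,0,30]
    - [0,0,0.02,0,30]
    - [0,0,0,0,30]

```text
time: 3.2
tool_pos: [0.6115, 0.0463, 0.1273]
tcp_rot: [-0.199, -3.128, 0.001]
wrist_force: [-0.1, -1.1, 0.0]
width: 0.354
```

>>> play_rows:
  motion:
    - [0,0,0.012,0,30]
    - [0,0,0,0,30]
    - [0,0,0,0,8]
    - [0,0,0,0,8]
    - [0,0,0,0,8]

```text
time: 3.82
tool_pos: [0.6146, 0.0465, 0.1196]
tcp_rot: [0.199, 3.135, 0.0]
wrist_force: [-0.6, 0.2, -0.7]
width: 0.151
```

```bash
python3 -c "
from h import *
tool((.6108,.047),YAW+np.pi/2,.112)
print(w2case(read_state()['tool_pos']))"
```

```text
pos [0.6146 0.0465 0.1196] turn(2pi units) -0.0 deg -0.0 shift before turn [3.8 0.  7.6] shift after turn [3.8 0.  7.6] F [-0.6  0.2 -0.7] w 12.8 t 3.825
[0.00165702 0.20082767]
```

>>> play_rows:
  motion:
    - [0,0,0,0,8]
    - [0,-0.01,0,0,8]
    - [0,-0.02,0,0,8]
    - [0,-0.02,0,0,8]
    - [0,-0.02,0,0,8]

```text
time: 4.45
tool_pos: [0.6052, -0.0246, 0.1196]
tcp_rot: [-0.2, -3.135, -0.0]
wrist_force: [-1.4, 3.5, 0.8]
width: 0.158
```

>>> play_rows:
  motion:
    - [0,-0.02,0,0,8]
    - [0,-0.02,0,0,8]
    - [0,-0.02,0,0,8]
    - [0,-0.01,0,0,8]
    - [0,0,0,0,8]

```text
time: 5.08
tool_pos: [0.5959, -0.0952, 0.1195]
tcp_rot: [-0.2, -3.134, 0.004]
wrist_force: [-4.3, -1.3, 6.2]
width: 0.154
```

```bash
python3 -c "
from h import *
tool(case2w(0,.043),YAW+np.pi/2,.118)
print(w2case(read_state()['tool_pos']))"
```

```text
pos [ 0.5959 -0.0952  0.1195] turn(2pi units) -0.0001 deg -0.0 shift before turn [  1.1 -14.9   1.5] shift after turn [  1.1 -14.9   1.5] F [-4.3 -1.3  6.2] w 13.1 t 5.075
[0.00107774 0.05793355]
```

>>> play_rows:
  motion:
    - [0,-0.008,0,0,8]
    - [0,-0.005,0,0,8]
    - [0,-0.003,0,0,8]
    - [0,0,0,0,8]

```text
time: 5.58
tool_pos: [0.5946, -0.1049, 0.1196]
tcp_rot: [-0.2, -3.135, -0.01]
wrist_force: [-2.5, 16.5, 6.5]
width: 0.155
```

>>> play_rows:
  motion:
    - [0,-0.003,0,0,8]
    - [0,0,0,0,8]

```text
time: 5.82
tool_pos: [0.5946, -0.1049, 0.1196]
tcp_rot: [-0.2, -3.135, -0.017]
wrist_force: [-0.6, 27.0, 6.7]
width: 0.158
```

>>> play_rows:
  motion:
    - [0,-0.003,0,0,8]
    - [0,0,0,0,8]

```text
time: 6.08
tool_pos: [0.5946, -0.1049, 0.1196]
tcp_rot: [-0.2, -3.135, -0.024]
wrist_force: [0.6, 35.3, 8.1]
width: 0.155
```

```bash
python3 -c "
from h import *
tool(case2w(0,.043),YAW+np.pi/2,.118)
print(w2case(read_state()['tool_pos']))"
```

```text
pos [ 0.5946 -0.1049  0.1196] turn(2pi units) -0.0001 deg -0.0 shift before turn [ 1.  -5.1  1.5] shift after turn [ 1.  -5.1  1.5] F [ 0.6 35.3  8.1] w 13.2 t 6.075
[0.00097995 0.04807209]
```

>>> play_rows:
  motion:
    - [0,0.008,0,0,8]
    - [0,0,0,0,8]

```text
time: 6.32
tool_pos: [0.5946, -0.1049, 0.1196]
tcp_rot: [-0.198, -3.134, -0.003]
wrist_force: [-2.9, 8.9, 6.3]
width: 0.155
```

>>> play_rows:
  motion:
    - [0,0.001,0,0,26]
    - [0,0,0,0,26]
    - [0,0,-0.03,0,26]
    - [0,0,-0.04,0,26]
    - [0,0,-0.04,0,40]

```text
time: 6.95
tool_pos: [0.5949, -0.1065, 0.2298]
tcp_rot: [-0.2, -3.135, 0.001]
wrist_force: [-0.2, -0.5, -0.6]
width: 0.464
```

```bash
sed -i 's/^C=.*/C=np.array([.5881,-.1480])/' h.py && python3 -c "
from h import *
tool((.5917,.3096),-1.7506+np.pi/2,.007)
print(R.from_rotvec(read_state()['tcp_rot']).as_matrix().round(3), read_state()['q'])"
```

```text
pos [ 0.5949 -0.1065  0.2298] turn(2pi units) -0.2416 deg -87.0 shift before turn [ 55.9 412.5 222.5] shift after turn [-409.    77.5  222.5] F [-0.2 -0.5 -0.6] w 39.4 t 6.95
[[-0.992  0.127 -0.   ]
 [ 0.127  0.992 -0.001]
 [ 0.    -0.001 -1.   ]] [-2.17801825e-01  1.32591634e-01  1.76254490e+00 -1.00753367e-03
  1.24674752e+00 -1.66095241e+00]
```

>>> play_rows:
  motion:
    - [0.007,0.0516,0,0,50]
    - [0.007,0.0516,0,0,50]
    - [0.007,0.0516,0,0,50]
    - [0.007,0.0516,0,0,50]
    - [0.007,0.0516,0,0,50]

```text
time: 7.58
tool_pos: [0.5934, 0.1556, 0.2292]
tcp_rot: [0.2, 3.134, -0.001]
wrist_force: [0.4, 0.5, -0.4]
width: 0.587
```

>>> play_rows:
  motion:
    - [0.007,0.0516,0,0,50]
    - [0.007,0.0516,0,0,50]
    - [0.007,0.0516,0,0,50]
    - [0,0,0,0.0287,50]
    - [0,0,0,0.0287,50]

```text
time: 8.2
tool_pos: [0.5922, 0.3114, 0.2286]
tcp_rot: [0.765, 3.046, -0.001]
wrist_force: [0.0, 0.1, 0.6]
width: 0.583
```

>>> play_rows:
  motion:
    - [0,0,0,0.0287,50]
    - [0,0,0,0.0287,50]
    - [0,0,0,0.0287,50]
    - [0,0,0.03,0.0287,50]
    - [0,0,0.03,0.0287,50]

```text
time: 8.82
tool_pos: [0.593, 0.3105, 0.169]
tcp_rot: [2.017, 2.406, 0.002]
wrist_force: [0.6, -0.6, 0.7]
width: 0.586
```

>>> play_rows:
  motion:
    - [0,0,0.03,0.0287,50]
    - [0,0,0.03,0.0287,50]
    - [0,0,0,0,50]
    - [0,0,0,0,50]

```text
time: 9.32
tool_pos: [0.5927, 0.311, 0.1102]
tcp_rot: [2.408, 2.017, 0.002]
wrist_force: [1.2, -0.7, 0.8]
width: 0.584
```

```bash
python3 -c "
from h import *
tool((.5917,.3096),-1.7506+np.pi/2,.007)
b=snap('scene','y2.png');a=snap('top','x2.png')
o=np.hstack([cv2.resize(i,None,fx=4,fy=4,interpolation=cv2.INTER_CUBIC) for i in (a[160:280,210:310],b[130:250,270:370])])
cv2.imwrite('pics/c2.png',o[:,:,::-1])"
```

```text
pos [0.5927 0.311  0.1102] turn(2pi units) 0.0006 deg 0.2 shift before turn [ -1.6  -0.9 103.2] shift after turn [ -1.6  -0.8 103.2] F [ 1.2 -0.7  0.8] w 49.7 t 9.325
```

View pics/c2.png

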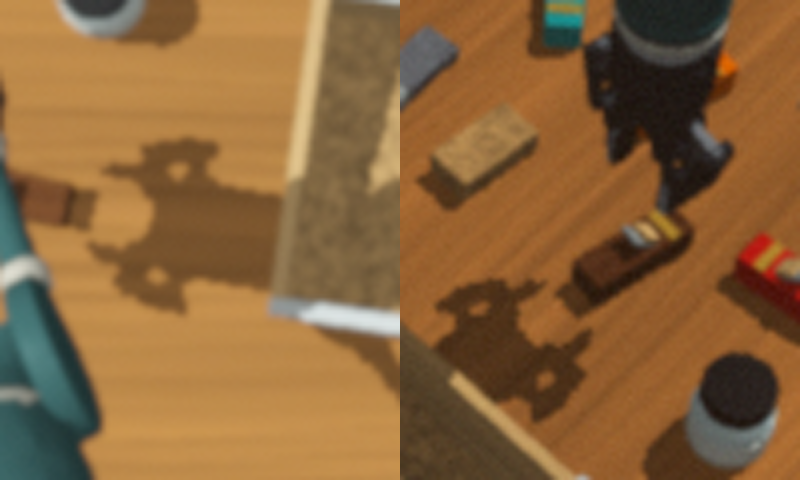

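The gripper is above the dark plane, which is at about (328,193) in the scene view. The jaws run across its width and the neighbouring objects are clear.

>>> play_rows:
  motion:
    - [-0.0015,-0.001,0.04,0,50]
    - [0,0,0.03,0,50]
    - [0,0,0.02,0,50]
    - [0,0,0.011,0,50]
    - [0,0,0,0,50]

```text
time: 10.05
tool_pos: [0.5905, 0.3099, 0.0082]
tcp_rot: [-2.411, -2.014, 0.001]
wrist_force: [0.6, 0.2, 0.2]
width: 0.586
```

>>> play_rows:
  motion:
    - [0,0,0,0,25]
    - [0,0,0,0,25]
    - [0,0,0,0,25]
    - [0,0,0,0,25]

```text
time: 10.55
tool_pos: [0.5917, 0.3105, 0.0099]
tcp_rot: [2.41, 2.014, 0.005]
wrist_force: [0.7, -0.3, 6.5]
width: 0.39
```

>>> play_rows:
  motion:
    - [0,0,-0.03,0,25]
    - [0,0,-0.05,0,25]
    - [0,0,-0.05,0,25]
    - [0,0,-0.05,0,25]
    - [0,0,-0.04,0,25]

```text
time: 11.18
tool_pos: [0.5899, 0.3097, 0.2294]
tcp_rot: [-2.411, -2.014, 0.001]
wrist_force: [0.4, 0.2, -3.3]
width: 0.391
```

```bash
python3 -c "
from h import *
tool(case2w(0,.138),YAW,.045)
print(read_state()['q'].round(2))"
```

```text
Traceback (most recent call last):
  File "h.py", line 16, in case2w
    c,s=np.cos(YAW),np.sin(YAW);return C+np.array([c*x-s*y,s*x+c*y])
               ^^^
NameError: name 'YAW' is not defined
```

```bash
sed -i 's/^C=.*/&;YAW=-.127/' h.py && python3 -c "
from h import *
tool(case2w(0,.138),YAW,.045)
print(read_state()['q'].round(2))"
```

```text
pos [0.5899 0.3097 0.2294] turn(2pi units) -0.0083 deg -3.0 shift before turn [-312.8   72.7  184.5] shift after turn [-316.1   56.3  184.5] F [ 0.4  0.2 -3.3] w 33.3 t 11.175
[0.45 0.25 1.63 0.   1.27 0.62]
```

>>> play_rows:
  motion:
    - [0,0,0,-0.0083,25]
    - [-0.03,0.005,0,0,25]
    - [-0.044,0.008,0,0,25]
    - [-0.044,0.008,0,0,25]
    - [-0.044,0.008,0,0,25]

```text
time: 11.8
tool_pos: [0.5974, 0.144, 0.2267]
tcp_rot: [-2.356, -2.076, 0.004]
wrist_force: [1.1, 0.1, -3.1]
width: 0.393
```

>>> play_rows:
  motion:
    - [-0.044,0.008,0,0,25]
    - [-0.044,0.008,0,0,25]
    - [-0.044,0.008,0,0,25]
    - [-0.022,0.003,0.02,0,25]
    - [0,0,0.02,0,25]

```text
time: 12.42
tool_pos: [0.6049, -0.0118, 0.1859]
tcp_rot: [-2.359, -2.072, 0.002]
wrist_force: [-0.2, 0.4, -4.3]
width: 0.392
```

>>> play_rows:
  motion:
    - [0,0,0,0,25]
    - [0,0,0,0,25]

```text
time: 12.68
tool_pos: [0.6057, -0.0094, 0.1877]
tcp_rot: [-2.355, -2.077, 0.001]
wrist_force: [0.6, 1.1, -1.6]
width: 0.386
```

```bash
python3 -c "
from h import *
tool(case2w(0,.138),YAW,.045)
b=snap('scene','y3.png');a=snap('top','x3.png')
o=np.hstack([cv2.resize(i,None,fx=3.2,fy=3.2,interpolation=cv2.INTER_CUBIC) for i in (a[140:280,265:385],b[170:310,220:340])])
cv2.imwrite('pics/c3.png',o[:,:,::-1])"
```

```text
pos [ 0.6057 -0.0094  0.1877] turn(2pi units) 0.0003 deg 0.1 shift before turn [ -1.8   0.2 142.7] shift after turn [ -1.8   0.2 142.7] F [ 0.6  1.1 -1.6] w 32.8 t 12.675
```

View pics/c3.png

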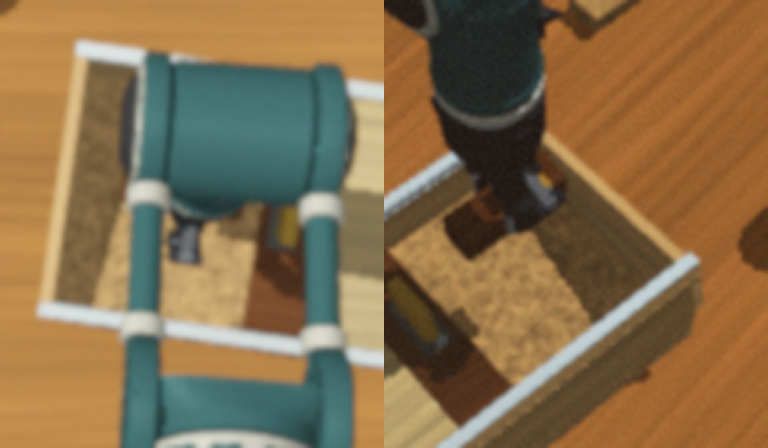

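The plane hangs level over the open cork bay, at about (375,240) in the scene view. The dark door is under the pale one.

>>> play_rows:
  motion:
    - [-0.002,0,0.03,0,25]
    - [0,0,0.03,0,25]
    - [0,0,0.03,0,25]
    - [0,0,0.03,0,25]
    - [0,0,0,0,25]

```text
time: 13.4
tool_pos: [0.6037, -0.0119, 0.0662]
tcp_rot: [-2.354, -2.075, 0.006]
wrist_force: [-0.5, -0.3, -2.8]
width: 0.392
```

>>> play_rows:
  motion:
    - [0,0,0.008,0,25]
    - [0,0,0.008,0,25]
    - [0,0,0.004,0,25]
    - [0,0,0,0,25]
    - [0,0,0,0,25]

```text
time: 14.02
tool_pos: [0.606, -0.0127, 0.0486]
tcp_rot: [2.358, 2.076, 0.001]
wrist_force: [-0.8, -0.5, -2.6]
width: 0.385
```

>>> play_rows:
  motion:
    - [0,0,0.004,0,25]
    - [0,0,0.002,0,25]
    - [0,0,0,0,25]

```text
time: 14.4
tool_pos: [0.6054, -0.0126, 0.0419]
tcp_rot: [-2.357, -2.076, 0.001]
wrist_force: [-0.2, -0.0, -2.0]
width: 0.393
```

>>> play_rows:
  motion:
    - [0,0,0.001,0,25]
    - [0,0,0,0,25]

```text
time: 14.65
tool_pos: [0.6057, -0.0127, 0.0412]
tcp_rot: [-2.358, -2.076, 0.0]
wrist_force: [0.2, -0.1, -3.4]
width: 0.39
```

>>> play_rows:
  motion:
    - [0,0,0.001,0,25]
    - [0,0,0,0,25]

```text
time: 14.9
tool_pos: [0.6057, -0.0127, 0.0402]
tcp_rot: [-2.358, -2.076, 0.0]
wrist_force: [1.1, 0.9, -2.5]
width: 0.39
```

>>> play_rows:
  motion:
    - [0,0,0.001,0,25]
    - [0,0,0,0,25]

```text
time: 15.15
tool_pos: [0.6059, -0.0127, 0.0399]
tcp_rot: [2.358, 2.076, 0.0]
wrist_force: [-2.5, 0.1, 2.9]
width: 0.391
```

>>> play_rows:
  motion:
    - [0,0,0.001,0,25]
    - [0,0,0,0,25]

```text
time: 15.4
tool_pos: [0.6059, -0.0127, 0.0398]
tcp_rot: [2.358, 2.076, 0.0]
wrist_force: [-5.8, 0.1, 9.2]
width: 0.386
```

>>> play_rows:
  motion:
    - [0,0,0.001,0,25]
    - [0,0,0,0,25]

```text
time: 15.65
tool_pos: [0.6059, -0.0127, 0.0398]
tcp_rot: [2.358, 2.076, -0.0]
wrist_force: [-8.1, 0.0, 15.1]
width: 0.389
```

The plane touched the floor at the predicted height (TCP z 0.040). I'll take the load off, let go and lift.

>>> play_rows:
  motion:
    - [0,0,-0.002,0,25]
    - [0,0,0,0,36]
    - [0,0,0,0,45]
    - [0,0,0,0,50]
    - [0,0,0,0,50]

```text
time: 16.27
tool_pos: [0.6057, -0.0127, 0.0391]
tcp_rot: [-2.358, -2.076, 0.0]
wrist_force: [-0.1, 0.4, -0.1]
width: 0.587
```

>>> play_rows:
  motion:
    - [0,0,-0.02,0,50]
    - [0,0,-0.03,0,50]
    - [0,0,-0.05,0,50]
    - [0,0,-0.05,0,50]
    - [0,0,-0.04,0,50]

```text
time: 16.9
tool_pos: [0.6066, -0.0127, 0.2337]
tcp_rot: [2.356, 2.074, 0.005]
wrist_force: [0.6, 0.4, -1.0]
width: 0.584
```

```bash
python3 -c "
from h import *
tool((.5947,-.1058),YAW+np.pi/2,.118)
print(read_state()['q'].round(2))
b=snap('scene','y4.png');a=snap('top','x4.png')
o=np.hstack([cv2.resize(i,None,fx=3.2,fy=3.2,interpolation=cv2.INTER_CUBIC) for i in (a[140:280,265:385],b[170:310,220:340])])
cv2.imwrite('pics/c4.png',o[:,:,::-1])"
```

```text
pos [ 0.6066 -0.0127  0.2337] turn(2pi units) -0.25 deg -90.0 shift before turn [-93.9  -0.5 115.7] shift after turn [  0.5 -93.9 115.7] F [ 0.6  0.4 -1. ] w 49.6 t 16.9
[-0.06  0.13  1.76 -0.    1.25  0.06]
```

View pics/c4.png

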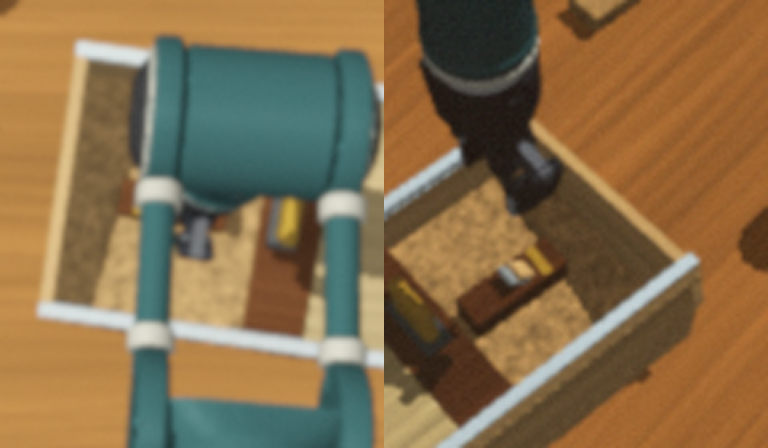

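The plane stands on its sole on the cork, at about (380,260) in the scene view. Now the rear door has to be closed.

>>> play_rows:
  motion:
    - [-0.047,0,0,-0.0,40]
    - [-0.047,0,0,0,40]
    - [0,0,0,-0.0278,40]
    - [0,0,0,-0.0278,40]
    - [0,0,0,-0.0278,30]

```text
time: 17.62
tool_pos: [0.5936, -0.1062, 0.2297]
tcp_rot: [1.733, 2.62, 0.0]
wrist_force: [-0.3, 0.4, -0.3]
width: 0.35
```

>>> play_rows:
  motion:
    - [0,0,0,-0.0278,30]
    - [0,0,0,-0.0278,30]
    - [0,0,0,-0.0278,28]
    - [0,0,0,-0.0278,28]
    - [0,0,0,-0.0278,28]

```text
time: 18.25
tool_pos: [0.5936, -0.1058, 0.2297]
tcp_rot: [0.461, 3.107, 0.0]
wrist_force: [0.2, 0.7, 0.3]
width: 0.326
```

>>> play_rows:
  motion:
    - [0,0,0.02,-0.0276,28]
    - [0,0,0.03,0,28]
    - [0,0,0,0,28]
    - [0,0,0,0,28]

```text
time: 18.75
tool_pos: [0.5943, -0.106, 0.1804]
tcp_rot: [0.199, 3.134, -0.0]
wrist_force: [1.0, 0.8, -0.2]
width: 0.327
```

```bash
python3 -c "
from h import *
tool((.5947,-.1055),YAW+np.pi/2,.118)"
```

```text
pos [ 0.5943 -0.106   0.1804] turn(2pi units) 0.0 deg 0.0 shift before turn [-0.3  0.5 62.4] shift after turn [-0.3  0.5 62.4] F [ 1.   0.8 -0.2] w 27.8 t 18.75
```

>>> play_rows:
  motion:
    - [0,0,0.02,0,28]
    - [0,0,0.02,0,28]
    - [0,0,0.014,0,28]
    - [0,0,0.006,0,28]
    - [0,0,0,0,28]

```text
time: 19.38
tool_pos: [0.5934, -0.1058, 0.1184]
tcp_rot: [-0.199, -3.134, -0.0]
wrist_force: [0.4, 0.2, 0.8]
width: 0.331
```

>>> play_rows:
  motion:
    - [0,0,0,0,8]
    - [0,0,0,0,8]
    - [0,0,0,0,8]
    - [0,0,0,0,8]

```text
time: 19.88
tool_pos: [0.5944, -0.1049, 0.1198]
tcp_rot: [0.2, 3.134, 0.002]
wrist_force: [0.4, 5.6, 0.2]
width: 0.157
```

>>> play_rows:
  motion:
    - [0,0.01,0,0,8]
    - [0,0.02,0,0,8]
    - [0,0.02,0,0,8]
    - [0,0.02,0,0,8]
    - [0,0.02,0,0,8]

```text
time: 20.5
tool_pos: [0.6062, -0.0152, 0.1198]
tcp_rot: [0.198, 3.133, -0.001]
wrist_force: [2.9, -3.7, -0.8]
width: 0.158
```

>>> play_rows:
  motion:
    - [0,0.02,0,0,8]
    - [0,0.02,0,0,8]
    - [0,0.02,0,0,8]
    - [0,0.008,0,0,8]
    - [0,0,0,0,8]

```text
time: 21.12
tool_pos: [0.6153, 0.0535, 0.1198]
tcp_rot: [0.197, 3.133, 0.003]
wrist_force: [5.3, 1.9, -0.7]
width: 0.152
```

```bash
python3 -c "
from h import *
tool((.5946+.17*.127,-.1049+.17*.992),YAW+np.pi/2,.118)"
```

```text
pos [0.6153 0.0535 0.1198] turn(2pi units) 0.0002 deg 0.1 shift before turn [ 0.4 10.3  1.8] shift after turn [ 0.4 10.3  1.8] F [ 5.3  1.9 -0.7] w 12.9 t 21.125
```

>>> play_rows:
  motion:
    - [0,0.006,0,0,8]
    - [0,0.004,0,0,8]
    - [0,0.003,0,0,8]
    - [0,0,0,0,8]

```text
time: 21.62
tool_pos: [0.6166, 0.0637, 0.1198]
tcp_rot: [0.198, 3.133, -0.002]
wrist_force: [4.4, -6.3, 1.2]
width: 0.157
```

>>> play_rows:
  motion:
    - [0,0.003,0,0,8]
    - [0,0,0,0,8]

```text
time: 21.88
tool_pos: [0.6166, 0.0637, 0.1198]
tcp_rot: [0.198, 3.134, -0.009]
wrist_force: [2.6, -16.3, 1.5]
width: 0.155
```

>>> play_rows:
  motion:
    - [0,0.003,0,0,8]
    - [0,0,0,0,8]

```text
time: 22.12
tool_pos: [0.6166, 0.0637, 0.1198]
tcp_rot: [0.198, 3.135, -0.016]
wrist_force: [2.3, -26.1, 2.6]
width: 0.157
```

```bash
python3 -c "
from h import *
tool((.5946+.17*.127,-.1049+.17*.992),YAW+np.pi/2,.118)"
```

```text
pos [0.6166 0.0637 0.1198] turn(2pi units) 0.0002 deg 0.1 shift before turn [ 0.4 -0.   1.8] shift after turn [ 0.4 -0.   1.8] F [  2.3 -26.1   2.6] w 13.3 t 22.125
```

The stop was reached after exactly 170 mm of travel. I'll unload, release and move clear.

>>> play_rows:
  motion:
    - [0,-0.006,0,0,8]
    - [0,0,0,0,8]

```text
time: 22.38
tool_pos: [0.6166, 0.0637, 0.1198]
tcp_rot: [0.199, 3.133, -0.001]
wrist_force: [4.7, -4.7, -0.2]
width: 0.156
```

>>> play_rows:
  motion:
    - [0,-0.001,0,0,26]
    - [0,0,0,0,26]
    - [0,0,-0.03,0,26]
    - [0,0,-0.04,0,26]
    - [0,0,-0.05,0,26]

```text
time: 23.0
tool_pos: [0.6137, 0.0637, 0.2386]
tcp_rot: [-0.197, -3.131, -0.0]
wrist_force: [1.1, 0.3, -0.1]
width: 0.305
```

>>> play_rows:
  motion:
    - [0.04,0.04,0,0,26]
    - [0.04,0.04,0,0,26]
    - [0.04,0.04,0,0,26]
    - [0.02,0.04,0,0,26]
    - [0,0.04,0,0,26]

```text
time: 23.62
tool_pos: [0.4993, 0.2808, 0.2393]
tcp_rot: [-0.196, -3.134, -0.0]
wrist_force: [0.5, -0.3, 0.6]
width: 0.306
```

>>> play_rows:
  motion:
    - [0,0.04,0,0,26]
    - [0,0.04,0,0,26]
    - [0,0.04,0,0,26]
    - [0,0,0,0,26]
    - [0,0,0,0,26]

```text
time: 24.25
tool_pos: [0.5161, 0.3977, 0.2386]
tcp_rot: [-0.197, -3.134, 0.002]
wrist_force: [0.8, -0.7, -0.4]
width: 0.304
```

```bash
python3 -c "
from h import *
b=snap('scene','s9.png');a=snap('top','t9.png')
o=np.hstack([cv2.resize(a[110:320,130:480],(450,270)),cv2.resize(b[110:390,110:400],(350,338))[:270]])
a0=cv2.imread('pics/t0.png')[:,:,::-1]
o2=np.hstack([cv2.resize(a[140:270,265:395],(400,330)),cv2.resize(b[190:320,200:330],(400,330))])
cv2.imwrite('pics/c9.png',np.vstack([o,o2])[:,:,::-1])
for n,A,B in(('top',a0,a),('scene',cv2.imread('pics/s0.png')[:,:,::-1],b)):
  d=(cv2.absdiff(A,B).max(2)>45).astype(np.uint8);k,l,st,ce=cv2.connectedComponentsWithStats(d)
  print(n,[tuple(st[i]) for i in range(1,k) if st[i,4]>25])
print(read_state()['tool_pos'],read_state()['wrist_force'])"
```

```text
top [(np.int32(63), np.int32(187), np.int32(187), np.int32(233), np.int32(16007)), (np.int32(290), np.int32(186), np.int32(14), np.int32(24), np.int32(215)), (np.int32(305), np.int32(193), np.int32(6), np.int32(18), np.int32(74)), (np.int32(194), np.int32(199), np.int32(5), np.int32(12), np.int32(39)), (np.int32(201), np.int32(202), np.int32(33), np.int32(16), np.int32(314)), (np.int32(227), np.int32(233), np.int32(251), np.int32(187), np.int32(8646)), (np.int32(214), np.int32(351), np.int32(91), np.int32(66), np.int32(1646)), (np.int32(115), np.int32(355), np.int32(10), np.int32(10), np.int32(59)), (np.int32(3), np.int32(369), np.int32(68), np.int32(41), np.int32(1053)), (np.int32(0), np.int32(379), np.int32(19), np.int32(8), np.int32(63)), (np.int32(0), np.int32(386), np.int32(21), np.int32(34), np.int32(602)), (np.int32(349), np.int32(386), np.int32(24), np.int32(11), np.int32(163)), (np.int32(396), np.int32(402), np.int32(6), np.int32(9), np.int32(30)), (np.int32(308), np.int32(407), np.int32(32), np.int32(13), np.int32(202)), (np.int32(294), np.int32(411), np.int32(13), np.int32
[... 1231 characters left out ...]
(15), np.int32(21), np.int32(65)), (np.int32(85), np.int32(115), np.int32(27), np.int32(33), np.int32(236)), (np.int32(5), np.int32(131), np.int32(89), np.int32(82), np.int32(2044)), (np.int32(53), np.int32(170), np.int32(13), np.int32(12), np.int32(86)), (np.int32(105), np.int32(181), np.int32(16), np.int32(15), np.int32(99)), (np.int32(309), np.int32(181), np.int32(34), np.int32(28), np.int32(383)), (np.int32(3), np.int32(186), np.int32(293), np.int32(64), np.int32(6262)), (np.int32(273), np.int32(221), np.int32(12), np.int32(11), np.int32(47)), (np.int32(268), np.int32(224), np.int32(13), np.int32(12), np.int32(67))]
[0.5165259  0.39694938 0.23907356] [-0.18184959  0.72090166 -0.19036254]
```

View pics/c9.png

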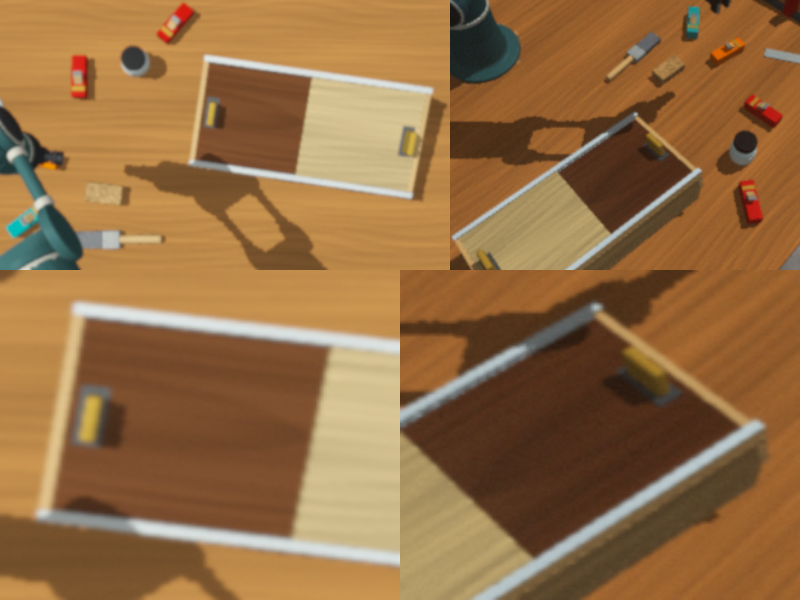

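The final picture shows the dark door tight against the left wall, with its pull near (294,199). The pale door and its edge have not changed, and the block, jar and brush are where they started.

```bash
python3 -c "
from h import *
print(finish_job())"
```

```text
the job is handed in; nothing more can be done
None
```

The plane is put away in the left bay and both doors are shut. The job was handed in at about 24 s of the 64 s allowed.

- **Opening:** I gripped the dark door's pull and slid the door to its stop under the pale door. It had started about 17 mm ajar.
- **Placing:** I picked up the dark brown plane and lowered it onto the cork floor in 1 mm steps. It touched down at the expected height; the steps after that pressed it to about 15 N. I took that load off, let go and lifted clear. A picture taken then showed it standing on its sole.
- **Closing:** I slid the dark door back 170 mm to its left stop, released it and moved the arm away.

**Last checks:** The final pictures show the dark door tight against the left wall and the pale door not moved. The cork block, jar and brush are where they started. The wrist force was about zero at the end. The highest reading, about 35 N, came at the opening stop.

**One disagreement:** my camera estimate of the case position was about 5 mm off along the tracks, compared with the door's stop. I corrected for it before placing the plane.

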